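# Hold the battery box open with its treadle

### The job

A student needs both hands to take a pack out of the red battery charging box. With the gripper's fingertips, push the yellow-knobbed bolt on the front of the box all the way back out of the lid's keeper (sideways, away from the treadle), then press the treadle pad at the side smoothly down to its stop, so that the heavy self-closing lid rises, and finish the program still holding the pad down with the lid open. Raise the lid only by the treadle, never by hand, and leave everything else on the bench where it lies.

Things in the scene. Friction and masses are not known exactly. Their poses are not given: they have to be found in the camera images.
- charge_box: Red steel battery box, 160 x 220 x 95 mm (x, y, z), fixed to the bench on a dark base plate. Origin: on the bench under the middle of its front face. Its front (bolt side) faces its own -x, its hinge side +x; its z is up. It keeps upright but its place and yaw differ from run to run. The treadle runs along its -y side wall, outside it, and sticks out past the front.
- bolt (a joint): Sliding bolt on the front face, m. 0 = thrown (it locks the lid), 0.040 = fully back against its stop, lid free. It slides along the box's +y with about 1.5 N of friction and stays where it is left. It starts between 0 and 0.005.
- bolt_knob (a point): Centre of the yellow ball, 18 mm across, at the end of the bolt's handle, 52 mm in front of the front face and 68 mm above the bench. The 9 mm thick steel handle runs from the ball straight back to the bolt on the box face. In front of the face, nothing but this handle and ball, and the treadle with its foot over at the -y side, stands out more than 19 mm. Push ball or handle sideways along the box's +y; there is free room on both sides. Its axes are the box's.
- treadle (a joint): Treadle (two-armed steel lever beside the box), rad. About 0 = at rest, pad up; 0.30 = pad fully down on its stop. Its roller on the short end (70 mm from the pivot) lifts an ear of the lid close to the hinge; only the lid's weight brings the pad back up. Pressing the pad takes about 7 to 14 N at first, less as the lid rises. With the bolt thrown it gives only a few mm.
- treadle_lever: The treadle itself: steel bar 18 mm wide. Origin on its pivot axis (level, along the box's y), 75 mm above the bench, in the middle of the bar's width; its axes are the box's when the joint is 0, and the long arm points to its -x.
- treadle_pad (a point): Black rubber pad with yellow ribs on the long end of the treadle, 60 mm (along the lever) x 50 mm, 8 mm thick. This point: centre of its top face, 213 mm in front (box -x) of the pivot, about 102 mm above the bench at rest and about 38 mm at the stop. It swings with the treadle about the pivot, which takes its centre about 64 mm down and less than 15 mm horizontally.
- lid_plate: The red lid (steel, 0.65 to 1 kg) with a black and yellow sign, 172 mm from hinge to front edge x 230 mm wide. Origin: middle of its front edge, 98 mm above the bench when shut; the hinge line, along the box's y, lies 173 mm behind it (+x), over the back wall. Level when shut; its front edge is tilted up by about 0.65 rad when the treadle is on its stop. Nothing but the treadle holds it up: it falls shut when the pad is let go.
- pack: Loose blue battery pack, 75 x 34 x 22 mm, lying on the bench in front of the box; origin under its centre. Leave alone.
- wheel_a: Loose black wheel with yellow hub, 66 mm across, 26 mm high, lying flat right of the treadle; origin under its centre. Leave alone.
- gearmotor: Loose yellow gearmotor, 82 x 23 x 19 mm (the shaft stub stands up to 28 mm), lying right of the box; origin under its middle. Leave alone.
- board: Loose dark teal controller board, 69 x 53 mm, 18 mm high, lying on the left towards the robot; origin under its centre. Leave alone.
- sensor: Loose blue ultrasonic sensor with two round cans, 45 x 20 x 16 mm, lying on the left towards the robot; origin under its centre. Leave alone.
- screwdriver: Loose screwdriver, 160 mm, red handle, lying on the right; origin under its middle. Leave alone.
- chassis: Loose brown chassis plate, 230 x 130 x 4 mm, lying on the left; origin under its centre. Leave alone.
- wheel_b: Loose wheel like the other one, lying flat on the chassis plate; origin under its centre. Leave alone.

How it is judged:
By the outcome, as a careful person would: the job done as asked, in the order asked, and still so for the second after the job is handed in, while the arm keeps its last pose, push and grip.
It also fails if it takes over 43 s, if anything falls off the work surface, if the arm or the gripper's body presses on something with over 40 N, if the wrist force passes 120 N, or if a joint passes its speed limit or range.

### The arm

A 7-joint arm with a two-finger parallel gripper is mounted at the origin on the work surface. World frame = base frame: x ahead of the robot, y to its left, z up, the work surface at z = 0. Lengths are in mm, angles in rad, forces in N, time in s.
With the tool pointing down it reaches from about 350 to 900 mm from the base axis. Payload 7.2 kg.
Tool frame: the origin (TCP) lies midway between the tips of the shut fingers; the grasp point (between the pads) lies 19 mm behind it; z points along the fingers, y is the line along which they close (so a half turn about z gives the same grasp; the last joint's range is limited). The gripper opens to 88 mm and grips with 3 to 60 N. Pads are 20 mm wide; open, the fingers measure 115 mm over their backs; the gripper's body (75 mm by 178 mm) begins 61 mm behind the grasp point.
Start: joints at [-1.183, 0.411, -0.013, 1.596, 0.006, 1.134, -0.082], TCP at [275.122, 561.192, 222.653] pointing down, gripper open.
Joint ranges: [-2.95, 2.95], [-0.29, 1.99], [-1.47, 1.44], [0.14, 2.54], [-1.03, 4.17], [0.13, 1.85], [-2.86, 2.86]. Speed limits (rad/s): [2.39, 2.39, 3.01, 3.01, 3.14, 3.14, 3.14].

### API

Orientations are given as a 3x3 rotation matrix whose columns are the frame's x, y, z axes.
In Python, from workcell import sensors, imaging, job gives the robot as it stands.
- The arm moves only by the tool send_rows, never from a script. Its argument "steps" is a list that holds one entry, the list of rows, each a list of 7 numbers: the turn, a rotation vector about the tool's x, y, z each as a share of 0.5 rad, from -1 to 1, then the shift along the tool's x, y, z each as a share of 150 mm, from -1 to 1, then the opening, from -1 (shut) to 1 (fully open). In form: [[[rx, ry, rz, tx, ty, tz, claw], ...]]. A call has 1 to 12 rows; each row is the pose to reach, as a shift and turn from the pose commanded when the call began, along the tool's axes at that moment; what a row does not reach only later rows make up. A row lasts 1/12 s, in which the tool goes at most 41.7 mm and 7.16 degrees, less where a joint would pass 70% of its speed; a pose out of reach is approached as far as the arm can. A call with a number of a shift or a turn outside -1 to 1 is refused whole. A call with a gripper value outside its range is refused whole. The fingers move at their own pace and stop on an object; "squeeze" is the grip in N (left out, the last holds). Time passes only in rows, so rows that repeat a pose let the fingers close. It gives the time, the measured TCP pose, the force, the opening and the grip force at its end, in the units of the state.
- sensors.sense(): the state, without advancing time (a new reading comes with each control period).
- imaging.capture(name): name is "side" or "top" or "wrist"; returns a dict with "image" (384x512x3 uint8, blue, green, red), "intrinsics" (3x3 intrinsics, pixels), "dist_coeffs" ([k1, k2, p1, p2, k3] as OpenCV has them; the pictures are not rectified), "R" (3x3) and "t" (3): a world point X has camera coordinates R X + t; the wrist camera has in their place "hand_eye" (4x4, takes a point from camera to tool coordinates, whose origin is the TCP and whose axes are the flange's). Camera axes: x right, y down, z forward; pixel columns grow to the right and rows downward; lengths in mm; the calibration is good to about 2 mm. A picture is of the moment at which its call begins: read the wrist's pose just before it. There is no depth.
- job.close_job(): hands the job in; it is judged then, once.
The state is a dict: "t": time; "qpos": joint angles; "joint_vel": joint speeds; "effort": joint torques, N m; "eef_pos": TCP position; "orientation": TCP orientation; "wrist_force": force on the tool from outside, world axes, zero at the start; "moment": the same for the moment, N m; "grip_width": opening from 0.0 (shut) to 1.0 (fully open); "grip_force": force on a finger pad.
Only numpy, scipy, OpenCV 4.12 (cv2) and the standard library are available. Lean on these libraries where they do the work, as an engineer would, in place of code of your own. Each camera call takes 0.05 s, during which the arm holds its last target. There are 200 camera calls.

## Working session

There is one attempt and no reset: what is moved stays moved. The work goes in short steps, Python scripts to look and compute and a tool call to move; the robot and the scene stay as the last step left them, time stands still between calls to the robot, and variables do not carry over. Pictures are saved under pics/ and viewed, at most 10 in all, crops included, and the job is handed in when it is done.

Besides the shell and the picture viewer there is one more tool, called after "Request:" as a command line: name --argument value ..., lists and objects as JSON in quotes. send_rows: Moves the arm, as the interface text tells. Its arguments: {"type":"object","properties":{"steps":{"type":"array"},"squeeze":{"type":"number"}},"required":["steps"]}

```bash
mkdir -p pics
python3 - <<'E'
from workcell import sensors, imaging
import cv2,numpy as np,pickle
s=sensors.sense();print(s['t'],s['eef_pos'],np.round(s['orientation'],3).tolist(),s['grip_width'])
d={}
for n in('top','side'):
    c=imaging.capture(n);d[n]=c;cv2.imwrite(f'pics/{n}0.png',cv2.resize(c['image'],(800,600),interpolation=cv2.INTER_CUBIC))
    R=np.array(c['R']);print(n,-R.T@np.array(c['t']),np.round(R,2).tolist(),c['dist_coeffs'])
pickle.dump(d,open('cams.pkl','wb'))
E
```

```text
0.0 [274.93035801 560.71139022 221.81433337] [[-0.898, 0.44, -0.001], [0.44, 0.898, -0.002], [-0.0, -0.002, -1.0]] 1.0003600302960594
top [ 339.33695411   24.14304721 1394.93964429] [[0.02, -1.0, 0.0], [-0.98, -0.02, -0.17], [0.17, 0.0, -0.98]] [0.02518052 0.         0.         0.         0.        ]
side [-136.45833545 -656.82991227  954.27695273] [[0.69, -0.72, -0.01], [-0.49, -0.45, -0.75], [0.53, 0.53, -0.67]] [-0.09254992  0.          0.          0.          0.        ]
```

View pics/top0.png

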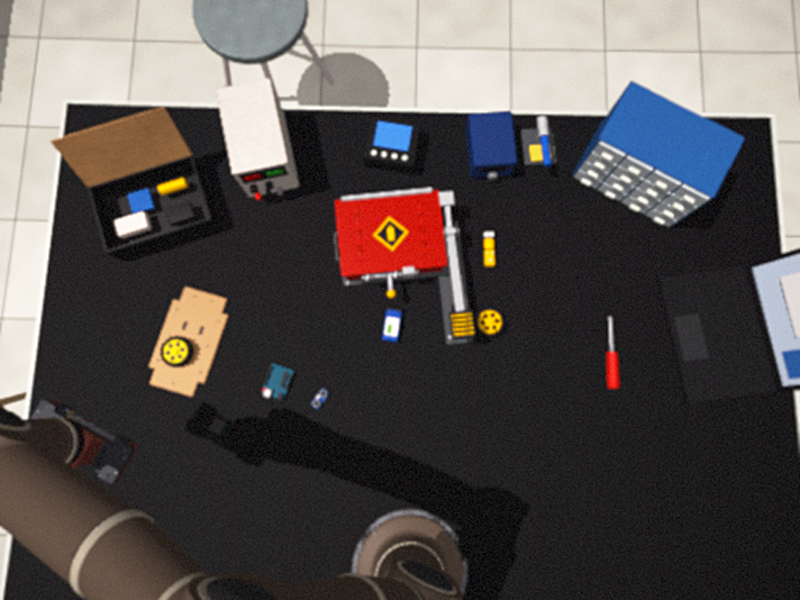

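View pics/side0.png

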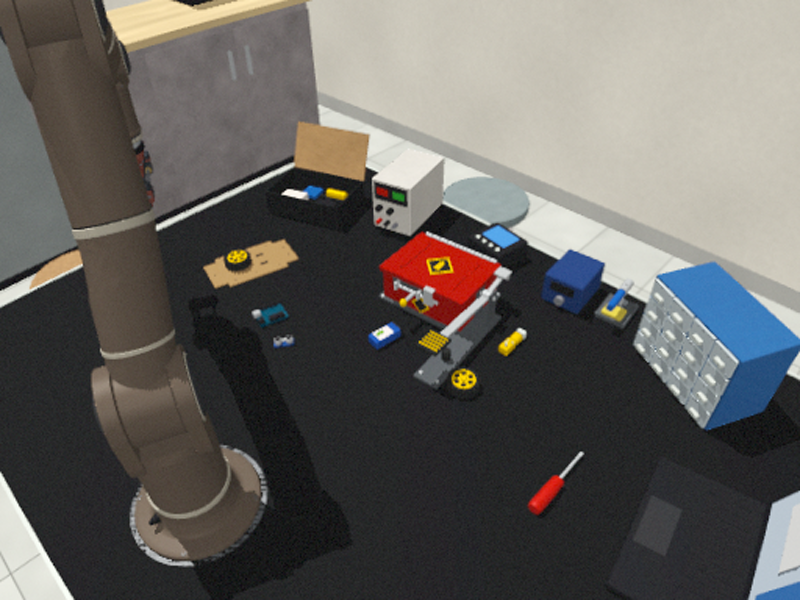

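The top view shows the knob near (391,294), pad at (462,324), lid corners near (335,200), (440,190), (447,268), (343,280). In the side view the knob is at (404,302) and the pad at (433,342). Next I segment and triangulate these points.

```bash
cat > h.py <<'E'
import cv2,numpy as np,pickle
def ray(c,uv):
    K=np.array(c['intrinsics'],float);R=np.array(c['R']);t=np.array(c['t']).ravel()
    p=cv2.undistortPoints(np.array([[uv]],float),K,np.array(c['dist_coeffs'],float))[0,0]
    return -R.T@t,R.T@np.array([p[0],p[1],1.])
def atz(c,uv,z):
    o,d=ray(c,uv);return o+d*(z-o[2])/d[2]
def tri(c1,u1,c2,u2):
    o,d=ray(c1,u1);p,e=ray(c2,u2)
    k=np.linalg.lstsq(np.c_[d,-e],p-o,rcond=None)[0]
    a,b=o+k[0]*d,p+k[1]*e
    return (a+b)/2,np.linalg.norm(a-b)
def blob(c,uv,r,col='y'):
    u,v=[int(round(x)) for x in uv];im=c['image'][v-r:v+r+1,u-r:u+r+1]
    h=cv2.cvtColor(im,cv2.COLOR_BGR2HSV)
    m=cv2.inRange(h,(18,120,90),(36,255,255))
    y,x=np.nonzero(m);return np.array([x.mean()+u-r,y.mean()+v-r]),len(x)
E
python3 - <<'E'
from h import *
d=pickle.load(open('cams.pkl','rb'));T,S=d['top'],d['side'];s=.64
tk,n1=blob(T,(391*s,294*s),5);sk,n2=blob(S,(403*s,302*s),5)
tp,n3=blob(T,(461*s,324*s),9);sp,n4=blob(S,(433*s,342*s),11)
print(tk,n1,sk,n2,tp,n3,sp,n4)
print('knob',tri(T,tk,S,sk),atz(T,tk,68),atz(S,sk,68))
print('pad',tri(T,tp,S,sp),atz(T,tp,102),atz(S,sp,102))
h=cv2.cvtColor(T['image'],cv2.COLOR_BGR2HSV)
m=cv2.inRange(h,(0,150,80),(8,255,255))|cv2.inRange(h,(172,150,80),(180,255,255))
q=np.zeros_like(m);q[110:190,205:295]=m[110:190,205:295]
y,x=np.nonzero(q);r=cv2.minAreaRect(np.c_[x,y].astype(np.float32));b=cv2.boxPoints(r)
for p in b:print(p/s,atz(T,p,98)[:2])
P=[atz(T,p,98)[:2] for p in b]
for i in range(4):
    e=P[(i+1)%4]-P[i];print(np.linalg.norm(e),np.degrees(np.arctan2(e[1],e[0])))
for n,c,(u,v) in(('t',T,(250,185)),('s',S,(272,205))):
    cv2.imwrite(f'pics/z{n}.png',cv2.resize(c['image'][v-50:v+50,u-65:u+65],(780,600),interpolation=cv2.INTER_CUBIC))
E
```

```text
[249.74193548 187.64516129] 31 [257.60869565 193.26086957] 23 [295.60386473 207.36231884] 207 [276.98709677 217.85806452] 155
knob (array([585.61810595,  52.97126117,  64.76576287]), np.float64(1.0001103784827503)) [584.62277373  53.21083252  68.        ] [583.42897686  50.13096314  68.        ]
pad (array([ 515.37159554, -101.33696803,   99.37313094]), np.float64(0.8559241226052673)) [ 515.34716513 -101.35990223  102.        ] [ 512.99266153 -102.81917871  102.        ]
[332.25073 198.78862] [787.86521081 185.90207965]
[439.46283 188.57797] [817.05130301 -50.31419379]
[447.15244 269.31885] [634.43251929 -69.21586147]
[339.9403 279.5295] [606.53234116 161.70821758]
238.01251188452608 -82.95642346568665
183.59437139469188 -174.09073313783395
232.60341834534069 96.88906760611066
182.93975121718248 7.599655887978284
```

View pics/zt.png

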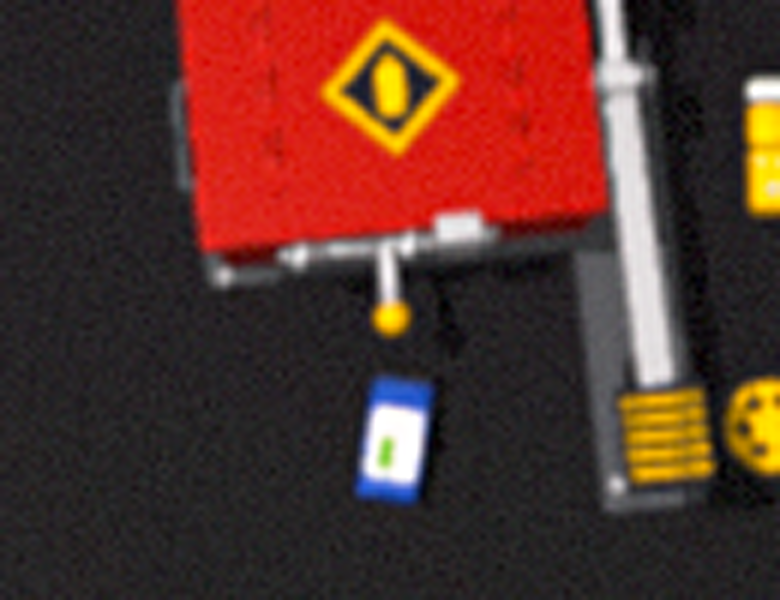

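Yaw comes out at about +6.5°, the knob at about (585,53,67) and the pad at about (515,-101,101), with heights matching the given values. I'll move towards the -y side of the handle, shutting the gripper and turning its y axis to the box's.

Request:
send_rows --steps '[[[0, 0, -1, -1, -0.65, 0, -1], [0, 0, -1, -1, -0.65, 0, -1], [0, 0, -1, -1, -0.65, 0, -1], [0, 0, -1, -1, -0.65, 0, -1], [0, 0, -1, -1, -0.65, 0, -1], [0, 0, -1, -1, -0.65, 0, -1]]]' --squeeze 20

```text
t: 0.6
eef_pos: [370.0, 403.0, 222.6]
orientation: [[-0.999, -0.038, 0.001], [-0.038, 0.999, -0.002], [-0.001, -0.002, -1.0]]
wrist_force: [-0.5, -0.3, -1.0]
grip_width: 0.582
grip_force: 0.0
```

```bash
cat > go.py <<'E'
import sys,numpy as np
from scipy.spatial.transform import Rotation as Ro
from workcell import sensors
# target: x y z yaw(deg of tool y axis) -> shares
a=list(map(float,sys.argv[1:]));s=sensors.sense();R=np.array(s['orientation'])
y=np.radians(a[3]-90);Rt=Ro.from_euler('z',y).as_matrix()@np.diag([-1,1,-1.])
print('t',s['t'],'pos',np.round(s['eef_pos'],1),'F',np.round(s['wrist_force'],1),'M',np.round(s['moment'],1),'w',round(s['grip_width'],2),'q',np.round(s['qpos'],2))
print('turn',np.round(Ro.from_matrix(R.T@Rt).as_rotvec()/.5,3),'shift',np.round(R.T@(np.array(a[:3])-s['eef_pos'])/150,3))
E
python3 go.py 601.5 14.7 200 96.5
```

```text
t 0.6 pos [370.  403.  222.6] F [-0.5 -0.3 -1. ] M [ 0.1 -0.   0. ] w 0.58 q [-0.88  0.28 -0.05  1.78  0.02  1.08  0.67]
turn [-0.004  0.001 -0.151] shift [-1.444 -2.645  0.157]
```

Request:
send_rows --steps '[[[0, 0, -0.15, -0.5, -0.9, 0, -1], [0, 0, -0.15, -0.5, -0.9, 0, -1], [0, 0, -0.15, -0.5, -0.9, 0, -1], [0, 0, -0.15, -0.5, -0.9, 0, -1], [0, 0, -0.15, -0.5, -0.9, 0, -1]]]'

```text
t: 1.02
eef_pos: [450.9, 270.7, 222.6]
orientation: [[-0.994, -0.111, 0.001], [-0.111, 0.994, -0.002], [-0.001, -0.002, -1.0]]
wrist_force: [0.0, -0.0, -0.7]
grip_width: 0.207
grip_force: 0.0
```

Request:
send_rows --steps '[[[0, 0, 0, -0.5, -0.9, 0, -1], [0, 0, 0, -0.5, -0.9, 0, -1], [0, 0, 0, -0.5, -0.9, 0, -1], [0, 0, 0, -0.5, -0.9, 0, -1], [0, 0, 0, -0.5, -0.9, 0, -1]]]'

```text
t: 1.43
eef_pos: [541.4, 145.9, 222.4]
orientation: [[-0.994, -0.111, 0.001], [-0.111, 0.994, -0.002], [-0.001, -0.003, -1.0]]
wrist_force: [-0.7, 0.3, 0.8]
grip_width: 0.006
grip_force: 0.0
```

```bash
python3 go.py 601.5 14.7 200 96.5
```

```text
t 1.4333 pos [541.4 145.9 222.4] F [-0.7  0.3  0.8] M [0. 0. 0.] w 0.01 q [-0.43  0.3   0.1   1.76 -0.03  1.08  1.36]
turn [-0.005  0.002 -0.004] shift [-0.301 -0.913  0.152]
```

Move across, then descend to about z = 125 and look with the wrist camera.

Request:
send_rows --steps '[[[0, 0, 0, -0.3, -0.91, 0, -1], [0, 0, 0, -0.3, -0.91, 0, -1], [0, 0, 0, -0.3, -0.91, 0, -1], [0, 0, 0, -0.3, -0.91, 0, -1], [0, 0, 0, -0.3, -0.91, 0.45, -1], [0, 0, 0, -0.3, -0.91, 0.45, -1], [0, 0, 0, -0.3, -0.91, 0.45, -1], [0, 0, 0, -0.3, -0.91, 0.45, -1]]]'

```text
t: 2.1
eef_pos: [598.3, 22.7, 154.1]
orientation: [[-0.993, -0.12, -0.003], [-0.12, 0.993, 0.0], [0.003, 0.001, -1.0]]
wrist_force: [0.1, 1.1, 1.0]
grip_width: 0.003
grip_force: 0.0
```

```bash
python3 go.py 601.5 14.7 50 96.5
python3 - <<'E'
from workcell import sensors, imaging
import cv2,numpy as np,pickle
s=sensors.sense();c=imaging.capture('wrist')
pickle.dump((s,c),open('w.pkl','wb'));cv2.imwrite('pics/w1.png',c['image'])
print(np.round(c['hand_eye'],3).tolist())
E
```

```text
t 2.1 pos [598.3  22.7 154.1] F [0.1 1.1 1. ] M [ 0. -0.  0.] w 0.0 q [-0.23  0.43  0.15  1.74 -0.08  0.97  1.64]
turn [ 0.002 -0.007  0.015] shift [-0.017 -0.056  0.694]
[[0.0, -0.953, -0.304, 84.192], [1.0, 0.0, 0.0, 0.565], [0.0, -0.304, 0.953, -162.269], [0.0, 0.0, 0.0, 1.0]]
```

View pics/w1.png

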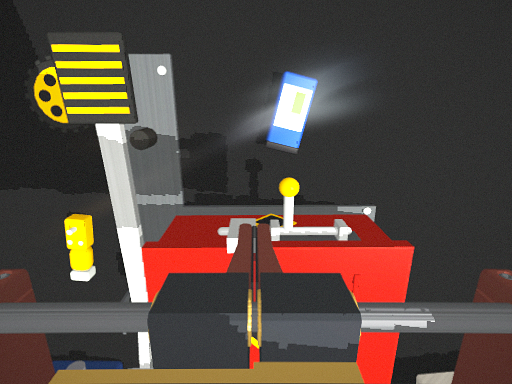

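The wrist view shows the knob at (289,187), the handle back to the bolt, and the pad spanning roughly (50,36)–(135,123). I'll check these against the first estimates.

```bash
cat >> h.py <<'E'
def wcam(s,c):
    H=np.array(c['hand_eye']);R=np.array(s['orientation']);p=np.array(s['eef_pos'])
    Rw=R@H[:3,:3];o=R@H[:3,3]+p
    return dict(c,R=Rw.T,t=-Rw.T@o)
E
python3 - <<'E'
from h import *
s,c=pickle.load(open('w.pkl','rb'));c=wcam(s,c)
k,n=blob(c,(289,187),12);print(k,n,'knob',atz(c,k,68))
print('handle root',atz(c,(288,228),68))
for q in((48,37),(121,32),(137,122),(58,125)):print(atz(c,q,102))
a,b=atz(c,(166,215),98),atz(c,(386,247),98)
L=[atz(c,q,98)[:2] for q in((145,248),(412,245))];print(L,np.degrees(np.arctan2(*(L[1]-L[0])[::-1])))
E
```

```text
[288.82779456 186.70694864] 331 knob [585.80978121  53.37825535  68.        ]
handle root [626.04732152  58.96614492  68.        ]
[ 493.15453218 -126.81752144  102.        ]
[484.04194765 -79.11198348 102.        ]
[541.09668877 -68.90662224 102.        ]
[ 550.26221199 -125.29440731  102.        ]
[array([645.45641353, -63.78564084]), array([615.44897706, 159.33452909])] 97.65974921779863
```

Knob confirmed at (586,53), box yaw about 7°, and the pad centre at about (516,-101). Descend beside the handle to z = 50.

Request:
send_rows --steps '[[[0, 0, 0, 0, 0, 0.25, -1], [0, 0, 0, 0, 0, 0.45, -1], [0, 0, 0, 0, 0, 0.6, -1], [0, 0, 0, 0, 0, 0.69, -1], [0, 0, 0, 0, 0, 0.69, -1], [0, 0, 0, 0, 0, 0.69, -1]]]'

```text
t: 2.65
eef_pos: [600.3, 21.7, 53.1]
orientation: [[-0.993, -0.12, 0.001], [-0.12, 0.993, 0.0], [-0.002, 0.0, -1.0]]
wrist_force: [-0.9, -0.1, 0.5]
grip_width: 0.005
grip_force: 0.0
```

```bash
python3 go.py 601.5 14.7 50 97
```

```text
t 2.65 pos [600.3  21.7  53.1] F [-0.9 -0.1  0.5] M [ 0. -0. -0.] w 0.0 q [-0.21  0.56  0.13  1.82 -0.1   0.77  1.66]
turn [ 0.001  0.003 -0.004] shift [-0.003 -0.048  0.02 ]
```

Request:
send_rows --steps '[[[0, 0, 0, 0, 0.04, 0, -1], [0, 0, 0, 0, 0.08, 0, -1], [0, 0, 0, 0, 0.11, 0, -1], [0, 0, 0, 0, 0.14, 0, -1], [0, 0, 0, 0, 0.17, 0, -1], [0, 0, 0, 0, 0.2, 0, -1], [0, 0, 0, 0, 0.23, 0, -1], [0, 0, 0, 0, 0.26, 0, -1], [0, 0, 0, 0, 0.29, 0, -1], [0, 0, 0, 0, 0.29, 0, -1]]]'

```text
t: 3.48
eef_pos: [593.8, 65.4, 51.5]
orientation: [[-0.993, -0.12, -0.0], [-0.12, 0.993, 0.001], [0.0, 0.001, -1.0]]
wrist_force: [0.6, 0.5, -0.0]
grip_width: 0.007
grip_force: 0.0
```

Request:
send_rows --steps '[[[0, 0, 0, 0, 0.015, 0, -1], [0, 0, 0, 0, 0.03, 0, -1], [0, 0, 0, 0, 0.04, 0, -1], [0, 0, 0, 0, 0.04, 0, -1]]]'

```text
t: 3.82
eef_pos: [593.0, 70.2, 51.5]
orientation: [[-0.993, -0.119, -0.001], [-0.119, 0.993, 0.0], [0.001, 0.0, -1.0]]
wrist_force: [0.5, -0.7, 0.2]
grip_width: 0.004
grip_force: 0.3
```

```bash
python3 go.py 601.5 14.7 50 97
```

```text
t 3.8167 pos [593.   70.2  51.5] F [ 0.5 -0.7  0.2] M [-0.1 -0.  -0. ] w 0.0 q [-0.29  0.56  0.13  1.83 -0.1   0.76  1.58]
turn [ 0.    -0.001 -0.005] shift [-0.012 -0.374  0.01 ]
```

Request:
send_rows --steps '[[[0, 0, 0, 0, 0.015, 0, -1], [0, 0, 0, 0, 0.03, 0, -1], [0, 0, 0, 0, 0.03, 0, -1]]]'

```text
t: 4.07
eef_pos: [592.5, 74.9, 51.5]
orientation: [[-0.993, -0.119, -0.001], [-0.119, 0.993, 0.0], [0.001, 0.0, -1.0]]
wrist_force: [-0.3, -1.5, 0.7]
grip_width: 0.007
grip_force: 0.5
```

Request:
send_rows --steps '[[[0, 0, 0, 0, 0.01, 0, -1], [0, 0, 0, 0, 0.02, 0, -1], [0, 0, 0, 0, 0.02, 0, -1]]]'

```text
t: 4.32
eef_pos: [592.3, 75.6, 51.5]
orientation: [[-0.993, -0.118, -0.0], [-0.118, 0.993, -0.002], [0.001, -0.002, -1.0]]
wrist_force: [-0.2, -5.5, 0.1]
grip_width: 0.003
grip_force: 2.7
```

```bash
python3 go.py 601.5 14.7 50 97;  python3 - <<'E'
from h import *
from workcell import sensors, imaging
s=sensors.sense();c=imaging.capture('wrist');cv2.imwrite('pics/w2.png',c['image'])
E
```

```text
t 4.3167 pos [592.3  75.6  51.5] F [-0.2 -5.5  0.1] M [-1.1  0.1  0.1] w 0.0 q [-0.3   0.56  0.13  1.83 -0.1   0.76  1.56]
turn [-0.004 -0.001 -0.008] shift [-0.013 -0.41   0.011]
```

View pics/w2.png

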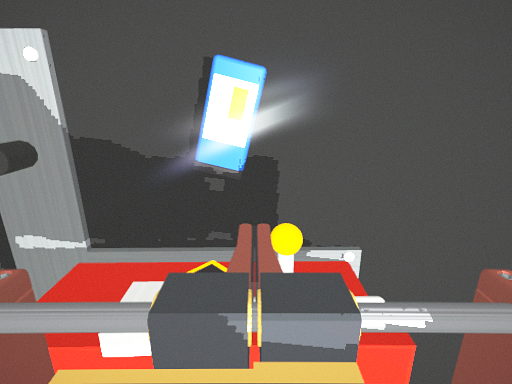

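The fingers rest against the handle beside the ball (287,239), and the force has risen to 5.5 N at the expected full travel. One firmer push confirms the stop, then I back off and raise.

Request:
send_rows --steps '[[[0, 0, 0, 0, 0.015, 0, -1], [0, 0, 0, 0, 0.015, 0, -1]]]'

```text
t: 4.53
eef_pos: [592.3, 75.9, 51.5]
orientation: [[-0.993, -0.117, -0.0], [-0.117, 0.993, -0.004], [0.001, -0.004, -1.0]]
wrist_force: [0.4, -10.6, 0.8]
grip_width: 0.005
grip_force: 5.0
```

Request:
send_rows --steps '[[[0, 0, 0, 0, -0.1, 0, -1], [0, 0, 0, 0, -0.15, 0, -1], [0, 0, 0, 0, -0.15, -0.25, -1], [0, 0, 0, 0, -0.15, -0.5, -1], [0, 0, 0, 0, -0.15, -0.75, -1], [0, 0, 0, 0, -0.15, -0.8, -1], [0, 0, 0, 0, -0.15, -0.8, -1], [0, 0, 0, 0, -0.15, -0.8, -1]]]'

```text
t: 5.2
eef_pos: [594.8, 57.7, 171.6]
orientation: [[-0.993, -0.119, 0.001], [-0.119, 0.993, 0.001], [-0.001, 0.001, -1.0]]
wrist_force: [-1.2, -0.4, -0.4]
grip_width: 0.008
grip_force: 0.0
```

```bash
python3 go.py 516 -101 170 97
python3 - <<'E'
from h import *
from workcell import sensors, imaging
s=sensors.sense();c=imaging.capture('wrist');cv2.imwrite('pics/w3.png',c['image']);c=wcam(s,c);pickle.dump(c,open('w3.pkl','wb'))
for n,u in(('k',c['R']@[583,92,68]+c['t']),('pad',c['R']@[516,-101,102]+c['t'])):print(n,np.array(c['intrinsics'])@u/u[2])
E
```

```text
t 5.2 pos [594.8  57.7 171.6] F [-1.2 -0.4 -0.4] M [ 0.1 -0.  -0. ] w 0.01 q [-0.29  0.41  0.15  1.73 -0.07  1.    1.58]
turn [ 0.001  0.001 -0.005] shift [ 0.648 -0.988  0.009]
k [290.41730915 182.12429376   1.        ]
pad [55.98723761 80.04136178  1.        ]
```

View pics/w3.png

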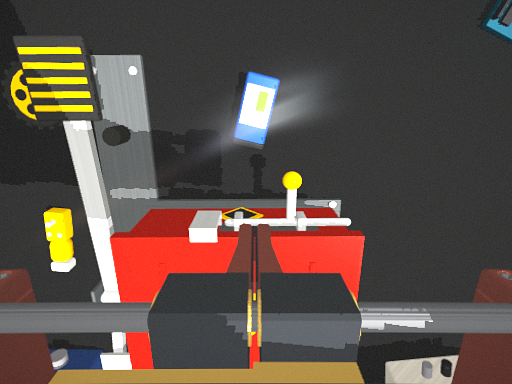

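The bolt rod now ends at about x = 228 px, clear of the keeper (190–222), and the ball is where predicted. Now I move over the pad (56,78) and lower to just above it.

Request:
send_rows --steps '[[[0, 0, 0, 0.64, -0.985, 0, -1], [0, 0, 0, 0.64, -0.985, 0, -1], [0, 0, 0, 0.64, -0.985, 0, -1], [0, 0, 0, 0.64, -0.985, 0, -1], [0, 0, 0, 0.64, -0.985, 0, -1], [0, 0, 0, 0.64, -0.985, 0.2, -1], [0, 0, 0, 0.64, -0.985, 0.38, -1], [0, 0, 0, 0.64, -0.985, 0.38, -1], [0, 0, 0, 0.64, -0.985, 0.38, -1]]]'

```text
t: 6.0
eef_pos: [515.2, -100.5, 112.6]
orientation: [[-0.993, -0.119, -0.006], [-0.119, 0.993, 0.0], [0.006, 0.001, -1.0]]
wrist_force: [-0.1, 0.8, 0.4]
grip_width: 0.005
grip_force: 0.0
```

```bash
python3 go.py 517 -100.5 102 97
```

```text
t 6.0 pos [ 515.2 -100.5  112.6] F [-0.1  0.8  0.4] M [ 0.  -0.1 -0. ] w 0.0 q [-0.05  0.37  0.19  1.96 -0.1   0.82  1.88]
turn [ 0.002 -0.011 -0.006] shift [-0.012 -0.002  0.07 ]
```

Request:
send_rows --steps '[[[0, 0, 0, -0.01, 0, 0.03, -1], [0, 0, 0, -0.01, 0, 0.05, -1], [0, 0, 0, -0.01, 0, 0.065, -1], [0, 0, 0, -0.01, 0, 0.08, -1], [0, 0, 0, -0.01, 0, 0.095, -1], [0, 0, 0, -0.01, 0, 0.11, -1], [0, 0, 0, -0.01, 0, 0.125, -1], [0, 0, 0, -0.01, 0, 0.14, -1], [0, 0, 0, -0.01, 0, 0.155, -1], [0, 0, 0, -0.01, 0, 0.17, -1], [0, 0, 0, -0.01, 0, 0.185, -1], [0, 0, 0, -0.01, 0, 0.2, -1]]]'

```text
t: 7.0
eef_pos: [517.9, -100.7, 85.5]
orientation: [[-0.993, -0.119, -0.001], [-0.119, 0.993, 0.0], [0.001, 0.001, -1.0]]
wrist_force: [-5.9, -0.2, 12.5]
grip_width: 0.005
grip_force: 6.1
```

```bash
python3 go.py 516 -101 41 97
```

```text
t 7.0 pos [ 517.9 -100.7   85.5] F [-5.9 -0.2 12.5] M [ 0.2  1.4 -0. ] w 0.0 q [-0.05  0.42  0.19  1.98 -0.11  0.76  1.89]
turn [ 0.001 -0.002 -0.006] shift [ 0.012 -0.     0.296]
```

The treadle is moving at about 12 N. I continue smoothly.

Request:
send_rows --steps '[[[0, 0, 0, 0, 0, 0.015, -1], [0, 0, 0, 0, 0, 0.035, -1], [0, 0, 0, 0, 0, 0.055, -1], [0, 0, 0, 0, 0, 0.075, -1], [0, 0, 0, 0, 0, 0.095, -1], [0, 0, 0, 0, 0, 0.115, -1], [0, 0, 0, 0, 0, 0.135, -1], [0, 0, 0, 0, 0, 0.155, -1], [0, 0, 0, 0, 0, 0.175, -1], [0, 0, 0, 0, 0, 0.19, -1], [0, 0, 0, 0, 0, 0.205, -1], [0, 0, 0, 0, 0, 0.22, -1]]]'

```text
t: 8.0
eef_pos: [518.8, -100.7, 52.3]
orientation: [[-0.993, -0.119, 0.001], [-0.119, 0.993, 0.0], [-0.001, 0.0, -1.0]]
wrist_force: [-2.8, 1.2, 8.2]
grip_width: 0.003
grip_force: 4.2
```

Request:
send_rows --steps '[[[0, 0, 0, 0, 0, 0.015, -1], [0, 0, 0, 0, 0, 0.03, -1], [0, 0, 0, 0, 0, 0.045, -1], [0, 0, 0, 0, 0, 0.055, -1], [0, 0, 0, 0, 0, 0.06, -1], [0, 0, 0, 0, 0, 0.06, -1]]]'

```text
t: 8.5
eef_pos: [519.8, -100.5, 43.5]
orientation: [[-0.993, -0.119, 0.003], [-0.119, 0.993, 0.0], [-0.003, -0.0, -1.0]]
wrist_force: [0.1, 1.7, 6.0]
grip_width: 0.007
grip_force: 2.8
```

```bash
python3 go.py 516 -101 41 97
```

```text
t 8.5 pos [ 519.8 -100.5   43.5] F [0.1 1.7 6. ] M [ 0.3 -0.  -0. ] w 0.01 q [-0.03  0.48  0.17  2.   -0.13  0.66  1.91]
turn [-0.     0.005 -0.005] shift [ 0.026 -0.     0.017]
```

Close to the stop; small steps until the force rises.

Request:
send_rows --steps '[[[0, 0, 0, 0, 0, 0.01, -1], [0, 0, 0, 0, 0, 0.02, -1], [0, 0, 0, 0, 0, 0.02, -1]]]'

```text
t: 8.75
eef_pos: [520.2, -100.5, 40.8]
orientation: [[-0.993, -0.119, 0.003], [-0.119, 0.993, 0.0], [-0.003, -0.0, -1.0]]
wrist_force: [0.3, 1.8, 8.7]
grip_width: 0.001
grip_force: 4.1
```

Request:
send_rows --steps '[[[0, 0, 0, 0, 0, 0.01, -1], [0, 0, 0, 0, 0, 0.02, -1], [0, 0, 0, 0, 0, 0.02, -1]]]'

```text
t: 9.0
eef_pos: [520.5, -100.5, 39.9]
orientation: [[-0.993, -0.119, 0.004], [-0.119, 0.993, 0.001], [-0.004, 0.0, -1.0]]
wrist_force: [-8.7, 3.1, 32.6]
grip_width: 0.007
grip_force: 17.0
```

On the stop, where the force jumped to 33 N. I ease 1 mm, hold, and look.

Request:
send_rows --steps '[[[0, 0, 0, 0, 0, -0.006, -1], [0, 0, 0, 0, 0, -0.006, -1], [0, 0, 0, 0, 0, -0.006, -1], [0, 0, 0, 0, 0, -0.006, -1], [0, 0, 0, 0, 0, -0.006, -1], [0, 0, 0, 0, 0, -0.006, -1]]]'

```text
t: 9.5
eef_pos: [520.4, -100.5, 40.2]
orientation: [[-0.993, -0.119, 0.004], [-0.119, 0.993, 0.001], [-0.004, 0.0, -1.0]]
wrist_force: [-4.9, 2.3, 24.4]
grip_width: 0.008
grip_force: 12.6
```

```bash
python3 - <<'E'
from h import *
from workcell import imaging
c=imaging.capture('side');a=c['image'];u,v=270,185
t=imaging.capture('top')['image']
cv2.imwrite('pics/f.png',np.hstack([cv2.resize(a[v-75:v+75,u-65:u+65],(400,460)),cv2.resize(t[110:250,190:320],(400,460))]))
E
python3 go.py 516 -101 41 97
```

```text
t 9.6 pos [ 520.4 -100.5   40.2] F [-5.9  2.1 23.7] M [0.5 1.  0.1] w 0.01 q [-0.03  0.49  0.17  2.   -0.13  0.66  1.91]
turn [ 0.     0.008 -0.006] shift [ 0.03  -0.    -0.005]
```

View pics/f.png

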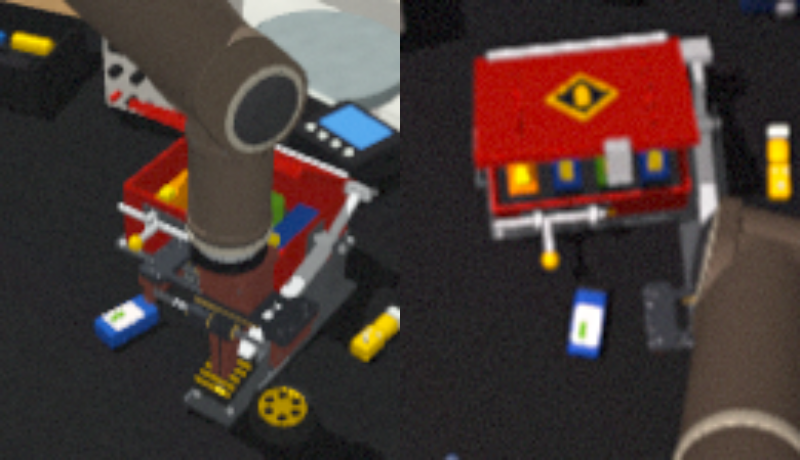

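The lid is open with the packs visible inside, the bolt is back, the fingertips hold the pad down at a steady 24 N, and the loose pack, wheel and gearmotor in view haven't moved. Handing in.

```bash
python3 -c "from workcell import job;print(job.close_job())"
```

```text
the job is handed in; nothing more can be done
None
```

I pushed the bolt fully back and pressed the treadle to its stop, and handed the job in at about 9.6 s with the pad held down at about 24 N and the lid open.

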